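Fit the sprung saddle in the tube rest and lay the glass tube on it

TASK

Make the tube rest ready: squeeze the two orange ears of the sprung black saddle together, set it down upright on the base plate between the two blue cheeks and let go, so that both its pins spring out into the recesses of the cheeks. Then lift the green glass tube from its rack and lay it in the grooves of the saddle and of the rest's steel post, about as far over one end as the other. Do not drop the tube, and leave the jars, tools and other things on the bench where they are.

Things in the scene. Friction and masses are not known exactly. Their poses are not given: they have to be found in the camera images.
- stand: the tube rest, bolted to the bench: aluminium base plate 180 (x) x 110 (y) x 12 mm; origin at the centre of its underside, z up. At x = -55 mm stand two blue cheeks, at x = +55 mm a dark steel post, 16 mm thick in x, 30 mm wide, with a vee groove along x, groove bottom 40 mm above the bench, flanks sloping 31 degrees. Stands mid-bench, turned up to 0.45 rad either way
- stand_seat (a point): point on top of the base plate midway between the cheeks (stand x = -55 mm, 12 mm above the bench), axes as the stand; the saddle's origin belongs here. The cheeks are 40 mm long in x, inner faces at y = +-40 mm, outer at +-52 mm, tops 47 mm above the bench
- recess_left (a point): mouth centre of the recess in the +y cheek's inner face, 32 mm above the bench, axes as the stand; a blind rectangular pocket, 15 mm wide (x), 13 mm high, 9 mm deep, closed above and below
- recess_right (a point): the same in the -y cheek
- stand_tube (a point): where the middle of the tube's axis belongs: above the stand's centre, 52.8 mm above the bench, axes as the stand
- saddle: sprung saddle, upright in the tray: black graphite saddle on a dark steel foot (40 mm in x, 30 mm in y), a sprung steel pin and an upright orange ear at each end (+-y). Origin at the centre of the foot's underside, z up. Groove along x, its bottom 28 mm above the underside, flanks 31 degrees. Same when turned half round. About 0.23 kg. Foot on the base plate puts the pins level with the recesses
- saddle_ears (a point): point midway between the ears, 64 mm above the foot's underside, axes as the saddle. The ears are flat, 22 mm wide (x), 5 mm thick, reaching from 10 to 78 mm above the underside; outer faces at y = +-31 mm (62 mm over both), 42 mm over both when fully squeezed
- pin_left (a joint): inward travel of the saddle's +y pin with its ear (m): 0 = sprung fully out, 0.010 = squeezed fully in; spring 4 N at first, 10 N fully in. Pin 10 mm diameter, tapered tip, axis 20 mm above the foot's underside, tip 47 mm from the saddle's middle when out, 37 mm when in
- pin_right (a joint): the same for the -y pin and ear
- tube: green glass tube (rigid, closed), 22 mm diameter, 200 mm long, about 0.09 kg; origin at its middle, x along its axis. It lies in the rack's grooves with its axis 52.8 mm above the bench
- rack: tube rack, fixed, dark wooden 170 x 70 mm base 12 mm thick, two white grooved posts (16 mm thick) at x = +-60 mm; between them the tube is free to grasp; origin at the centre of its underside. Rack and tray may swap sides of the bench
- tray: light wooden open tray, fixed, 150 (x) x 200 (y) x 30 mm, floor and walls 6 mm thick; origin at the centre of its underside. The saddle stands on its floor
- jar_amber: closed round jar of amber glass grains, 52 mm across, 75 mm tall; origin at the centre of its underside; a bystander
- jar_green: closed round green glass jar with steel lid, 56 mm across, 65 mm tall; origin at the centre of its underside; a bystander
- paddle: flat black graphite paddle (90 x 60 x 10 mm blade) with a 110 mm wooden handle, lying on the bench, 13 mm high; origin under its middle, blade towards its +x; a bystander
- brush: hand brush with dark wooden handle lying on the bench; a bystander
- timer: white kitchen-type timer, 75 x 60 x 22 mm, lying on the bench; origin at the centre of its underside; a bystander
- collar: brass ring, 32 mm outside, 12 mm high, lying in the tray beside the saddle; origin at the centre of its underside; a bystander
Things that resemble listed ones, but are neither listed nor needed, are in the scene too. Of the things that look like the tube, the larger one is meant.

How it is judged (in metres and radians):
On the way:
1. the saddle stands let go between the cheeks, both pins sprung out into the recesses, the tube not yet brought (x of saddle in the frame of stand_seat between -0.005 and 0.005 m and y of saddle in the frame of stand_seat between -0.006 and 0.006 m and z of saddle in the frame of stand_seat between -0.003 and 0.003 m and angle between saddle's own z axis and vertical below 0.08 rad and angle between the y axis of saddle and the y axis of stand, either way round below 0.1 rad and value of joint each of pin_left, pin_right below 0.003 m and contact force between the fingers and saddle below 0.1 N and distance between tube and stand_tube above 0.08 m), for 0.2 s.
At the end, for the whole second after the job is handed in: Saddle upright on the base plate between the cheeks (5 mm along, 6 mm across, 3 mm height, 0.1 rad), both pins within 3 mm of fully sprung out; tube at rest in both grooves (5 mm sideways, 4 mm height, 0.08 rad), its middle within 25 mm of the rest's middle (x of saddle in the frame of stand_seat between -0.005 and 0.005 m and y of saddle in the frame of stand_seat between -0.006 and 0.006 m and z of saddle in the frame of stand_seat between -0.003 and 0.003 m and angle between saddle's own z axis and vertical below 0.08 rad and angle between the y axis of saddle and the y axis of stand, either way round below 0.1 rad and value of joint each of pin_left, pin_right below 0.003 m and x of tube in the frame of stand_tube between -0.025 and 0.025 m and y of tube in the frame of stand_tube between -0.005 and 0.005 m and z of tube in the frame of stand_tube between -0.004 and 0.004 m and angle between the x axis of tube and the x axis of stand, either way round below 0.08 rad and linear speed of each of tube, saddle below 0.02 m/s); the robot touches nothing.
It fails at once if the tube drops to the bench (height (world z) of tube below 0.035 m).
It fails at once if a bystander (jar, paddle, brush, timer or collar) is shifted by more than 30 mm (distance of any of jar_amber, jar_green, paddle, brush, timer, collar from where it was at the start of the episode above 0.03 m).
It also fails if it takes over 72 s, if anything falls off the work surface, if the arm or the gripper's body presses on something with over 40 N, if the wrist force passes 120 N, or if a joint passes its speed limit or range.

ROBOT

A 6-joint arm with a two-finger parallel gripper is mounted at the origin on the work surface. World frame = base frame: x ahead of the robot, y to its left, z up, the work surface at z = 0. Lengths are in mm, angles in rad, forces in N, time in s.
With the tool pointing down it reaches from about 275 to 1000 mm from the base axis. Payload 8.4 kg.
Tool frame: the origin (TCP) lies at the centre of the arm's flange, where the gripper is bolted on; the fingertips stand 173 mm ahead of it and the grasp point (between the pads) lies 155 mm ahead of it; z points along the fingers, y is the direction in which the jaws open and shut (so a half turn about z gives the same grasp; the last joint's range is limited). The gripper opens to 85 mm and grips with 20 to 120 N. Pads are 22 mm wide; open, the fingers measure 114 mm over their backs; the gripper's body (76 mm by 85 mm) begins 54 mm behind the grasp point. The pads swing forward as they close: fully open they stand 13 mm farther back than shut.
Start: joints at [-1.141, 0.353, 1.633, -0, 1.155, -0.002], TCP at [261.566, -567.638, 404.681] pointing down, gripper open.
Joint ranges: [-2.63, 2.63], [-0.92, 2.1], [0.06, 2.66], [-1.3, 4.44], [0, 2.69], [-3.02, 3.02]. Speed limits (rad/s): [2.22, 2.22, 2.79, 3.14, 3.14, 3.14].

INTERFACE

Orientations are given as [roll, pitch, yaw] about the fixed x, y, z axes, in that order (R = Rz(yaw) Ry(pitch) Rx(roll)).
In Python, from rig import sense, grab_frame, camera_model, sign_off gives the robot as it stands. The module is installed in compiled form; this text tells all that it offers.
- The arm moves only by the tool step_arm, never from a script. Its argument "commands" is a list of rows, each a list of 3 entries, a list of its own where there are three numbers: the shift along the tool's x, y, z in mm, then the turn about the tool's z in rad, then the opening, from 0 (shut) to 1 (fully open). A call has 1 to 20 rows; each row shifts and turns the pose as measured when the row begins, along the tool's axes as they then stand; what a row does not reach is not made up. A row lasts 1/8 s, in which the tool goes at most 62.5 mm and 10.7 degrees, less where a joint would pass 70% of its speed; a pose out of reach is approached as far as the arm can. A call with a gripper value outside its range is refused whole. The fingers move at their own pace and stop on an object; "force" is the grip in N (left out, the last holds). Time passes only in rows, so rows that do not move let the fingers close. It gives the time, the measured TCP pose, the force and the opening at its end, in the units of the state.
- sense(): the state, without advancing time (a new reading comes with each control period).
- grab_frame(name): name is "side" or "top" or "wrist"; returns the picture (480x640x3 uint8, blue, green, red); there is no depth.
- camera_model(name): a dict with "fx", "fy", "cx", "cy" (pixels), "dist" ([k1, k2, p1, p2, k3] as OpenCV has them; the pictures are not rectified), "R" (3x3) and "t" (3): a world point X has camera coordinates R X + t. Camera axes: x right, y down, z forward; pixel columns grow to the right and rows downward; lengths in mm; the calibration is good to about 2 mm. A picture is of the moment at which its call begins: read the wrist's pose just before it. camera_model takes no time and is no camera call; for the wrist camera it gives the pose at the moment of the call.
- sign_off(): hands the job in, once; it reports no verdict.
The state is a dict: "clock": time; "qpos": joint angles; "qvel": joint speeds; "joint_efforts": joint torques, N m; "eef_pos": TCP position; "tcp_rot": TCP orientation; "contact_force": force on the tool from outside, world axes, zero at the start; "wrist_torque": the same for the moment, N m; "opening": opening from 0.0 (shut) to 1.0 (fully open).
Only numpy, scipy, OpenCV 4.12 (cv2) and the standard library are available. Lean on these libraries where they do the work, as an engineer would, in place of code of your own. Each camera call takes 0.05 s, during which the arm holds its last target. There are 200 camera calls.

## Working session

There is one attempt and no reset: what is moved stays moved. The work goes in short steps, Python scripts to look and compute and a tool call to move; the robot and the scene stay as the last step left them, time stands still between calls to the robot, and variables do not carry over. Pictures are saved under pics/ and viewed, about 8 in all and at most 12, crops included, and the job is handed in when it is done.

Besides the shell and the picture viewer there is one more tool, called after "Call:" by a JSON object that holds its "name" and its "arguments", one argument or row to a line. step_arm: Moves the arm, as the interface text tells. Its arguments: {"type":"object","properties":{"commands":{"type":"array","items":{"type":"array"}},"force":{"type":"number"}},"required":["commands"]}

```bash
mkdir -p pics
cat > h.py <<'E'
import numpy as np, cv2
from rig import sense, grab_frame, camera_model, sign_off
def ray(m,u,v):
    K=np.array([[m['fx'],0,m['cx']],[0,m['fy'],m['cy']],[0,0,1.]])
    p=cv2.undistortPoints(np.array([[[u,v]]],float),K,np.array(m['dist'],float))[0,0]
    R=np.array(m['R']);t=np.array(m['t']); return -R.T@t, R.T@np.array([p[0],p[1],1])
def on(m,u,v,z):
    c,d=ray(m,u,v); return c+d*(z-c[2])/d[2]
def proj(m,X):
    K=np.array([[m['fx'],0,m['cx']],[0,m['fy'],m['cy']],[0,0,1.]])
    return cv2.projectPoints(np.array(X,float).reshape(-1,1,3),cv2.Rodrigues(np.array(m['R'],float))[0],np.array(m['t'],float),K,np.array(m['dist'],float))[0].reshape(-1,2)
E
python3 - <<'E'
from h import *
s=sense();print(s['clock'],s['eef_pos'],s['tcp_rot'],s['opening'])
for n in('top','side'):
    cv2.imwrite(f'pics/{n}0.png',grab_frame(n)); m=camera_model(n);print(n,m)
E
```

```text
0.0 [ 261.47124328 -567.42780042  403.96004895] [-3.14022523e+00  1.76018993e-05  4.31806603e-01] 1.0014823176506598
top {'fx': 454.07356376464463, 'fy': 454.07356376464463, 'cx': 322.77272071518433, 'cy': 239.6021325135489, 'dist': array([-0.035002,  0.      ,  0.      ,  0.      ,  0.      ]), 'R': array([[-2.57824870e-02, -9.99652864e-01, -5.42355054e-03],
       [-9.81283186e-01,  2.63436615e-02, -1.90759849e-01],
       [ 1.90836505e-01,  4.03775645e-04, -9.81621753e-01]]), 't': array([-3.09408488e-01,  5.39935047e+02,  9.61994291e+02])}
side {'fx': 545.6147064588478, 'fy': 545.6147064588478, 'cx': 318.7027106612627, 'cy': 231.77666790086667, 'dist': array([0.02661529, 0.        , 0.        , 0.        , 0.        ]), 'R': array([[-0.91940259, -0.39289455,  0.01824155],
       [-0.22747875,  0.49333734, -0.83956637],
       [ 0.32086181, -0.77604906, -0.54295078]]), 't': array([ 508.70638874,  179.8927169 , 1357.87293725])}
```

View pics/top0.png

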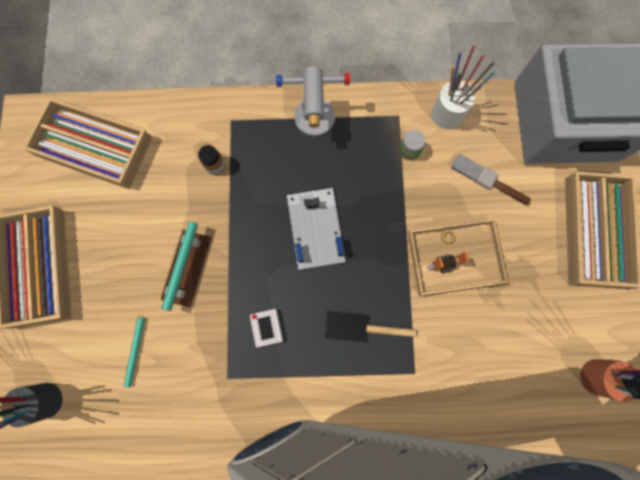

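View pics/side0.png

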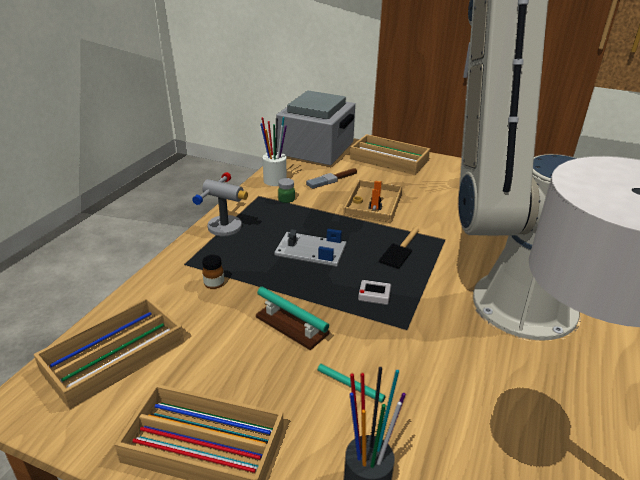

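The top view shows the stand at (317,228) with blue cheeks at (298,253) and (340,246), and the post at (312,202). The saddle is in the tray at (448,263). There are two green tube-like things: one in the rack at (180,266), and a smaller one loose on the bench at (135,352). The larger one in the rack fits the description. Next I'll measure and make an enlarged crop.

Run:
```python
from h import *
im=cv2.imread('pics/top0.png');m=camera_model('top');hsv=cv2.cvtColor(im,cv2.COLOR_BGR2HSV)
def comps(mask,roi,z,name,minA=15):
    M=np.zeros_like(mask);x0,y0,x1,y1=roi;M[y0:y1,x0:x1]=mask[y0:y1,x0:x1]
    for c in cv2.findContours(M,cv2.RETR_EXTERNAL,cv2.CHAIN_APPROX_NONE)[0]:
        if cv2.contourArea(c)<minA: continue
        r=cv2.minAreaRect(c);b=cv2.boxPoints(r);W=np.array([on(m,*p,z)[:2] for p in b])
        e=[W[1]-W[0],W[2]-W[1]];L=[np.linalg.norm(q) for q in e]
        d=e[int(np.argmax(L))]
        print(name,r[0],'ctr',W.mean(0).round(1),'LxW',np.round(L,1),'long axis ang',round(np.arctan2(d[1],d[0]),3))
plate=cv2.inRange(hsv,(0,0,110),(180,60,255))
comps(plate,(275,175,360,280),12,'plate',500)
comps(cv2.inRange(hsv,(100,120,40),(125,255,255)),(275,175,360,280),47,'blue')
comps(cv2.inRange(hsv,(70,90,60),(95,255,255)),(110,180,230,400),52.8,'green',100)
comps(cv2.inRange(hsv,(3,150,110),(17,255,255)),(410,220,510,300),84,'orange')
comps(cv2.inRange(hsv,(0,0,0),(180,90,75)),(425,240,480,285),40,'black')
a=cv2.resize(im[225:300,405:515],None,fx=5,fy=5,interpolation=cv2.INTER_CUBIC)
b=cv2.resize(im[215:315,150:225],(281,375),interpolation=cv2.INTER_CUBIC)
cv2.imwrite('pics/crop1.png',cv2.resize(np.hstack([a,b]),None,fx=.95,fy=.95))
```

```text
plate (315.2875061035156, 228.0826416015625) ctr [576.9   2.4] LxW [113.7 182.6] long axis ang -3.018
blue (298.9189147949219, 252.0135040283203) ctr [514.   39.5] LxW [ 8.5 37.3] long axis ang -2.995
blue (339.97998046875, 245.86000061035156) ctr [525.5 -52.6] LxW [11.4 37.3] long axis ang -3.036
green (133.7709503173828, 351.9531555175781) ctr [305.2 398.1] LxW [142.1  12.9] long axis ang -0.164
green (179.10708618164062, 265.5335998535156) ctr [491.2 305.3] LxW [198.7  21.8] long axis ang -0.273
orange (438.1000671386719, 263.3000183105469) ctr [ 475.2 -260.1] LxW [20.7 21.6] long axis ang -2.893
orange (462.22412109375, 257.8103332519531) ctr [ 485.7 -313. ] LxW [24.2 20.2] long axis ang -1.223
black (447.5000305175781, 269.0) ctr [ 467.7 -291.4] LxW [26.4  5.9] long axis ang -1.356
black (450.3524169921875, 259.8770446777344) ctr [ 488.1 -299.4] LxW [15.2 30.2] long axis ang -2.318
```

View pics/crop1.png

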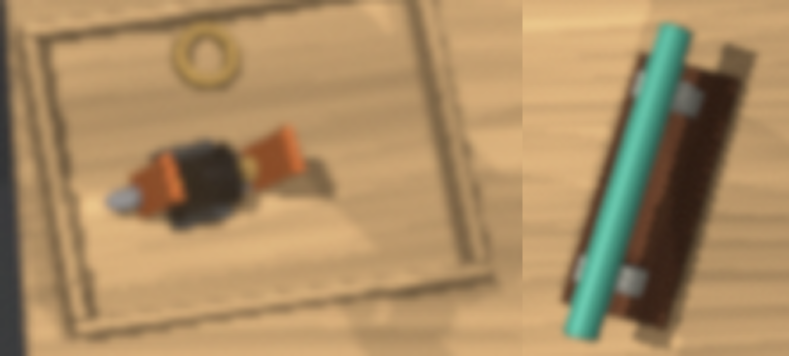

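The right-hand crop confirms the rack tube at 199 × 22 mm (the other green rod is 142 × 13 mm). The left-hand crop shows the saddle upright, with its ears at about (438,263) and (462,258) in the top view and a brass collar beside it. The stand's yaw is about 0.124. I'll move above the saddle.

Call:
{"name": "step_arm", "arguments": {
  "commands": [
    [[53,-27,0],0,1],
    [[53,-27,0],0,1],
    [[53,-27,0],0,1],
    [[53,-27,0],0,1],
    [[53,-27,0],0,1],
    [[53,-27,0],0,1],
    [[0,0,0],0.12,1],
    [[0,0,0],0.12,1]
  ]
}}

```text
clock: 1.1
eef_pos: [488.8, -278.2, 401.6]
tcp_rot: [-3.138, 0.002, 0.185]
contact_force: [-0.9, -0.4, -0.4]
opening: 0.999
```

```bash
cat >> h.py <<'E'
from scipy.spatial.transform import Rotation as Ro
def go(X,yaw):
    s=sense();R=Ro.from_euler('xyz',s['tcp_rot']);d=R.inv().apply(np.array(X,float)-s['eef_pos'])
    y=s['tcp_rot'][2];t=-(yaw-y);t=(t+np.pi/2)%np.pi-np.pi/2
    print('clock',round(s['clock'],2),'pos',s['eef_pos'].round(1),'rot',s['tcp_rot'].round(3),'open',round(s['opening'],3),'F',s['contact_force'].round(1),'| move',d.round(1),'turn',round(t,3))
E
python3 - <<'E'
from h import *
go((481,-287,404),.195);m=camera_model('wrist')
print(m)
cv2.imwrite('pics/w1.png',grab_frame('wrist'))
E
```

```text
clock 1.1 pos [ 488.8 -278.2  401.6] rot [-3.138e+00  2.000e-03  1.850e-01] open 0.999 F [-0.9 -0.4 -0.4] | move [-9.3  7.2 -2.4] turn -0.01
{'fx': 349.6830437474413, 'fy': 349.6830437474413, 'cx': 317.8529637097546, 'cy': 242.02190212879847, 'dist': array([-0.02395827,  0.        ,  0.        ,  0.        ,  0.        ]), 'R': array([[ 0.18448156, -0.98282644, -0.00432937],
       [-0.92801449, -0.17564031,  0.32854162],
       [-0.3236598 , -0.05659215, -0.94447957]]), 't': array([-361.7005031 ,  362.79816868,  520.14900437])}
```

View pics/w1.png

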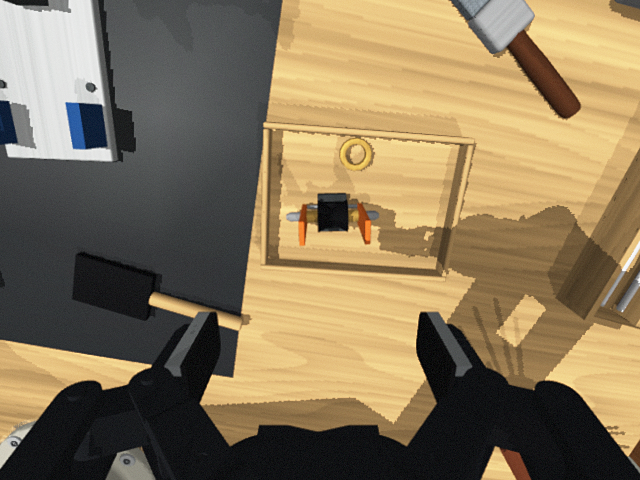

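The wrist view shows the saddle at (333,213), with pin tips at about (289,216) and (378,214) and ear tops near (302,244) and (367,243). The collar at (356,153) is clear of the grasp.

Run:
```python
from h import *
im=cv2.imread('pics/w1.png');m=camera_model('wrist');hsv=cv2.cvtColor(im,cv2.COLOR_BGR2HSV)
a,b=on(m,288,216.5,26),on(m,379,215,26)
print('pins',a,b,(a+b)/2,np.linalg.norm(a-b),'yaw',np.arctan2(-(a-b)[0],(a-b)[1]))
M=cv2.inRange(hsv,(3,150,110),(17,255,255));M[:190]=0;M[260:]=0;M[:,:280]=0;M[:,400:]=0
for c in cv2.findContours(M,cv2.RETR_EXTERNAL,cv2.CHAIN_APPROX_NONE)[0]:
    if cv2.contourArea(c)<30: continue
    c=c[:,0];print('ear',c.min(0),c.max(0)); lo=c[c[:,1]>=c[:,1].max()-1]; print(lo.tolist(), on(m,*lo.mean(0),84))
c0=(a+b)/2
for yaw in(.165,.18,.195):
  R=np.array([[np.cos(yaw),-np.sin(yaw)],[np.sin(yaw),np.cos(yaw)]])
  P=[[*(c0[:2]+R@q),z] for q,z in [((-11,31),84),((-11,-31),84),((11,31),84),((11,-31),84),((0,47),26),((0,-47),26)]]
  print(yaw,proj(m,P).round(0).tolist())
```

```text
pins [ 475.26235915 -247.91496948   26.        ] [ 493.44134841 -338.62550052   26.        ] [ 484.35185378 -293.270235     26.        ] 92.51419401003707 yaw 0.19778649238842144
ear [298 204] [307 245]
[[299, 244], [300, 245], [301, 245], [302, 245], [303, 245], [304, 245], [304, 244]] [ 468.61418849 -266.1325146    84.        ]
ear [357 203] [371 243]
[[365, 242], [365, 243], [366, 243], [367, 243], [368, 243], [369, 243], [369, 242]] [ 480.6102054  -321.44704489   84.        ]
0.165 [[300.0, 245.0], [371.0, 246.0], [300.0, 220.0], [373.0, 221.0], [287.0, 215.0], [380.0, 216.0]]
0.18 [[300.0, 245.0], [371.0, 245.0], [300.0, 221.0], [373.0, 221.0], [287.0, 216.0], [380.0, 216.0]]
0.195 [[300.0, 246.0], [372.0, 245.0], [300.0, 221.0], [373.0, 220.0], [287.0, 216.0], [380.0, 215.0]]
```

Call:
{"name": "step_arm", "arguments": {
  "commands": [
    [[-7,13,40],-0.013,1],
    [[0,0,45],0,1],
    [[0,0,0],0,1]
  ]
}}

```text
clock: 1.52
eef_pos: [484.0, -292.5, 315.2]
tcp_rot: [-3.139, 0.001, 0.197]
contact_force: [-0.7, -0.2, 0.5]
opening: 1.0
```

Run:
```python
from h import *
go((484.5,-292.5,222),.198);m=camera_model('wrist')
im=grab_frame('wrist');cv2.imwrite('pics/w2.png',im);hsv=cv2.cvtColor(im,cv2.COLOR_BGR2HSV)
M=cv2.inRange(hsv,(3,150,110),(17,255,255))
for c in cv2.findContours(M,cv2.RETR_EXTERNAL,cv2.CHAIN_APPROX_NONE)[0]:
    if cv2.contourArea(c)<100: continue
    c=c[:,0]; lo=c[c[:,1]>=c[:,1].max()-2]; print(c.min(0),c.max(0),'near top edge',lo.mean(0), on(m,*lo.mean(0),84))
yaw=.198;R=np.array([[np.cos(yaw),-np.sin(yaw)],[np.sin(yaw),np.cos(yaw)]])
print(proj(m,[[*(np.array([484.5,-292.5])+R@q),84] for q in((-11,31),(-11,26),(-11,-26),(-11,-31))]).round())
```

```text
clock 1.52 pos [ 484.  -292.5  315.2] rot [-3.139e+00  1.000e-03  1.970e-01] open 1.0 F [-0.7 -0.2  0.5] | move [ 0.5  0.4 93.2] turn -0.001
[269 220] [285 280] near top edge [274.         279.45454545] [ 468.66388513 -266.34624311   84.        ]
[351 219] [369 279] near top edge [364.         278.45454545] [ 480.58915566 -321.72756125   84.        ]
[[270. 280.]
 [278. 280.]
 [361. 280.]
 [369. 281.]]
```

View pics/w2.png

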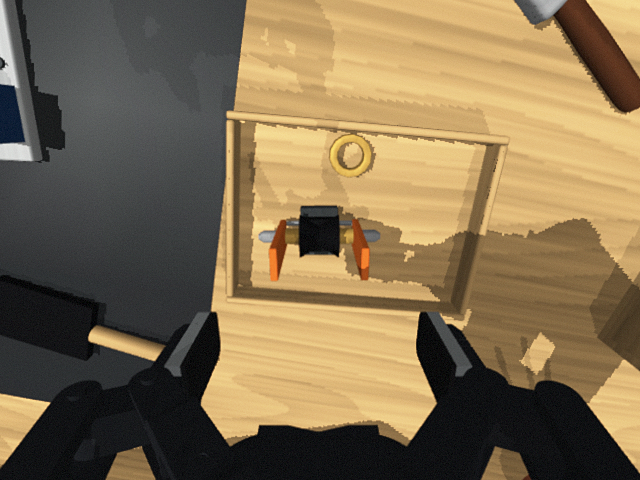

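The measurement matches the picture: ears at (274,279) and (364,278), centred between the fingers. Descend and squeeze.

Call:
{"name": "step_arm", "arguments": {
  "commands": [
    [[1,0,40],0,1],
    [[0,0,35],0,1],
    [[0,0,18],0,1],
    [[0,0,0],0,1]
  ],
  "force": 40
}}

```text
clock: 2.08
eef_pos: [490.0, -295.3, 230.1]
tcp_rot: [3.134, -0.01, 0.199]
contact_force: [0.6, -0.1, 0.2]
opening: 0.997
```

Call:
{"name": "step_arm", "arguments": {
  "commands": [
    [[0,0,0],0,0.3],
    [[0,0,0],0,0.3],
    [[0,0,0],0,0.3],
    [[0,0,0],0,0.3],
    [[0,0,0],0,0.3],
    [[0,0,0],0,0.3]
  ],
  "force": 40
}}

```text
clock: 2.82
eef_pos: [491.6, -295.7, 236.5]
tcp_rot: [3.131, -0.016, 0.2]
contact_force: [0.7, 0.3, -2.2]
opening: 0.462
```

Run:
```python
from h import *
go((484.5,-292.5,330),.198);cv2.imwrite('pics/w3.png',grab_frame('wrist'))
```

```text
clock 2.83 pos [ 491.6 -295.7  236.5] rot [ 3.131 -0.016  0.2  ] open 0.462 F [ 0.7  0.3 -2.2] | move [ -4.9  -3.5 -93.6] turn 0.002
```

View pics/w3.png

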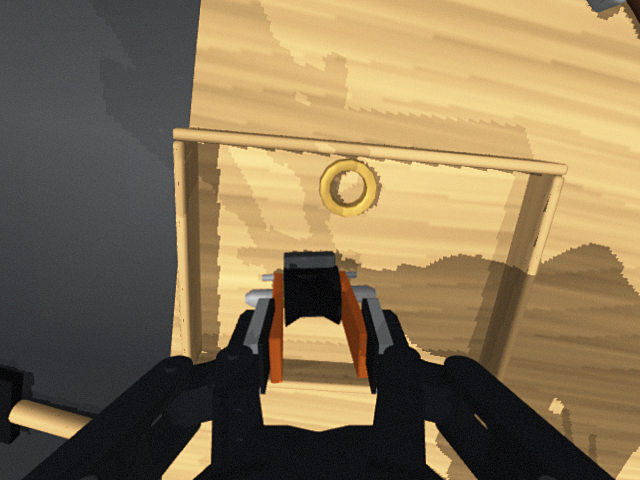

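The ears are squeezed (ears at (276,380) and (362,375), pins drawn in). But the arm crept up and forward during the hold rows, so the grip is high and about 7 mm off centre. I'll open, correct and regrasp, watching the drift.

Call:
{"name": "step_arm", "arguments": {
  "commands": [
    [[0,0,0],0,1],
    [[0,0,0],0,1],
    [[0,0,0],0,1],
    [[0,0,0],0,1]
  ]
}}

```text
clock: 3.38
eef_pos: [491.8, -295.9, 236.6]
tcp_rot: [3.13, -0.016, 0.2]
contact_force: [0.2, 0.3, 0.5]
opening: 0.998
```

Call:
{"name": "step_arm", "arguments": {
  "commands": [
    [[-6,-4,8],0,1],
    [[0,0,8],0,1],
    [[0,0,0],0,1]
  ]
}}

```text
clock: 3.75
eef_pos: [484.7, -293.0, 219.1]
tcp_rot: [3.131, -0.016, 0.199]
contact_force: [0.5, 0.7, -0.0]
opening: 1.001
```

Run:
```python
from h import *
go((484.5,-292.5,222),.198);m=camera_model('wrist')
im=grab_frame('wrist');cv2.imwrite('pics/w4.png',im);hsv=cv2.cvtColor(im,cv2.COLOR_BGR2HSV)
M=cv2.inRange(hsv,(3,150,110),(17,255,255))
for c in cv2.findContours(M,cv2.RETR_EXTERNAL,cv2.CHAIN_APPROX_NONE)[0]:
    if cv2.contourArea(c)<200: continue
    c=c[:,0]; lo=c[c[:,1]>=c[:,1].max()-2]; print(c.min(0),c.max(0),'near top edge',lo.mean(0), on(m,*lo.mean(0),84))
```

```text
clock 3.75 pos [ 484.7 -293.   219.1] rot [ 3.131 -0.016  0.199] open 1.001 F [ 0.5  0.7 -0. ] | move [-0.1 -0.5 -2.9] turn 0.001
[366 272] [406 394] near top edge [395.5   393.625] [ 481.47221198 -324.54703585   84.        ]
[234 272] [269 395] near top edge [243.5        393.92857143] [ 470.56249004 -268.91009424   84.        ]
```

Call:
{"name": "step_arm", "arguments": {
  "commands": [
    [[1.5,1.8,0],0,0.3],
    [[0,0,0],0,0.3],
    [[0,0,0],0,0.3],
    [[0,0,0],0,0.3],
    [[0,0,0],0,0.3],
    [[0,0,0],0,0.3]
  ],
  "force": 40
}}

```text
clock: 4.55
eef_pos: [487.2, -293.9, 221.2]
tcp_rot: [3.133, -0.016, 0.198]
contact_force: [0.0, 0.4, -1.0]
opening: 0.46
```

Run:
```python
from h import *
go((486.5,-294.5,219),.195);cv2.imwrite('pics/w5.png',grab_frame('wrist'))
```

```text
clock 4.55 pos [ 487.2 -293.9  221.2] rot [ 3.133 -0.016  0.198] open 0.46 F [ 0.   0.4 -1. ] | move [-0.9  0.5  2.2] turn 0.003
```

View pics/w5.png

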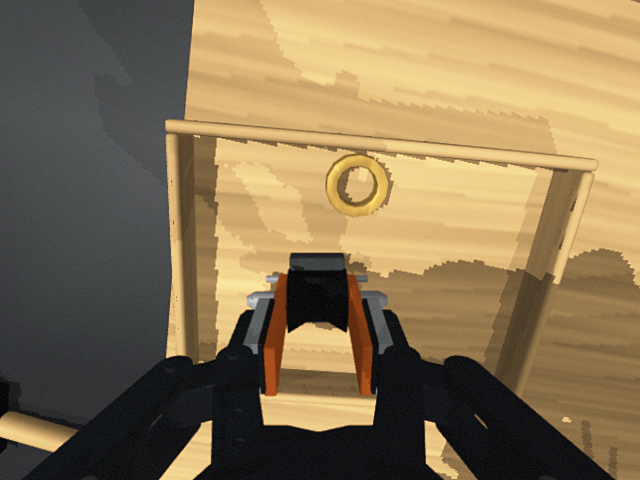

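The squeeze is centred now: ears at (275,390) and (365,390), pins at (258,298) and (376,297). I'll lift and carry it to above the seat.

Call:
{"name": "step_arm", "arguments": {
  "commands": [
    [[0,0,-30],0,0.3],
    [[0,0,-40],0,0.3],
    [[0,0,-40],0,0.3],
    [[8,-23,0],0,0.3],
    [[15,-46,0],0,0.3],
    [[15,-46,0],0,0.3],
    [[15,-46,0],0,0.3],
    [[15,-46,0],0,0.3],
    [[15,-46,0],0,0.3],
    [[8,-23,0],0.074,0.3],
    [[0,0,0],0,0.3]
  ]
}}

```text
clock: 5.98
eef_pos: [521.1, 2.4, 331.9]
tcp_rot: [3.133, -0.017, 0.12]
contact_force: [0.2, 0.0, -2.3]
opening: 0.459
```

Run:
```python
from h import *
go((521,-5.5,330),.124)
m=camera_model('wrist');np.save('m6.npy',m,allow_pickle=True)
cv2.imwrite('pics/w6.png',grab_frame('wrist'))
```

```text
clock 5.97 pos [521.1   2.4 331.9] rot [ 3.133 -0.017  0.12 ] open 0.459 F [ 0.2  0.  -2.3] | move [-1.1  7.8  2. ] turn -0.004
```

View pics/w6.png

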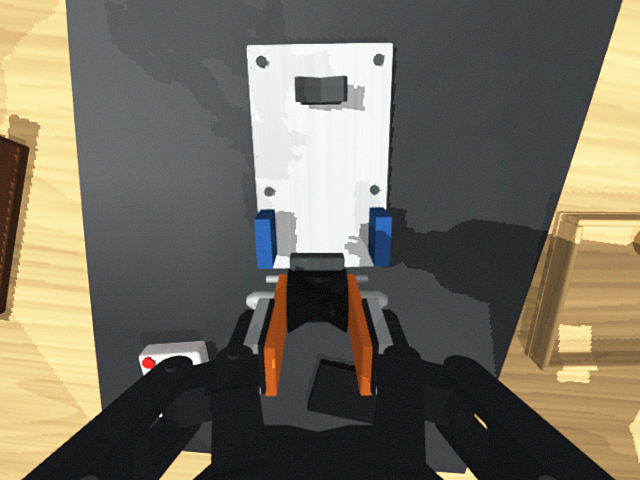

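The wrist view shows the saddle held over the stand. The plate's far corners are at (248,45) and (393,43), and the cheeks at (265,238) and (381,237). I'll measure the seat and the saddle in the grip.

Run:
```python
from h import *
im=cv2.imread('pics/w6.png');m=camera_model('wrist');hsv=cv2.cvtColor(im,cv2.COLOR_BGR2HSV)
g=cv2.cvtColor(im,cv2.COLOR_BGR2GRAY).astype(float)
print('cam',-np.array(m['R']).T@m['t'])
# plate edges by row/col gradient
L=[];Rr=[];T=[]
for r in range(60,195,5):
    d=np.diff(g[r]);a=235+np.argmax(d[235:275]);b=375+np.argmin(d[375:410]);L.append(on(m,a+.5+.5,r,12)[:2]);Rr.append(on(m,b+.5+.5,r,12)[:2])
for c in range(262,385,5):
    d=np.diff(g[:,c]);T.append(on(m,c,30+np.argmax(d[30:60])+1,12)[:2])
def fit(P): 
    vx,vy,x,y=cv2.fitLine(np.array(P,np.float32),cv2.DIST_HUBER,0,.01,.01).ravel(); s=np.sign(vx) if abs(vx)>abs(vy) else np.sign(vy);return np.array([vx,vy])*s,np.array([x,y])
(l,lp),(r,rp),(t,tp)=fit(L),fit(Rr),fit(T)
yaws=[np.arctan2(l[1],l[0]),np.arctan2(r[1],r[0]),np.arctan2(-t[0],t[1])];print('yaws',np.round(yaws,4))
y=np.mean(yaws);ex=np.array([np.cos(y),np.sin(y)]);ey=np.array([-ex[1],ex[0]])
print('width',(lp-rp)@ey)
yc=((lp+rp)/2)@ey; xf=tp@ex; seat=ex*(xf-90-55)+ey*yc; print('yaw',y,'seat',seat)
P=[]
for q in((-20,40),(-20,52),(20,40),(20,52),(-20,-40),(-20,-52),(20,-40),(20,-52)): P.append([*(seat+ex*q[0]+ey*q[1]),47])
print('cheek top corners expected',proj(m,P).round(0).tolist())
M=cv2.inRange(hsv,(100,120,40),(125,255,255));M[:190]=0;M[290:]=0
for c in cv2.findContours(M,cv2.RETR_EXTERNAL,cv2.CHAIN_APPROX_NONE)[0]:
    if cv2.contourArea(c)>200: print('blue box',c[:,0].min(0),c[:,0].max(0))
z=sense()['eef_pos'][2]-221.2+26
a,b=on(m,247,299,z),on(m,386.5,298,z);c=(a+b)/2
print('pins',a,b,'len',np.linalg.norm(a-b),'yaw',np.arctan2(-(a-b)[0],(a-b)[1]));go((*seat,227),y)
R=Ro.from_euler('xyz',sense()['tcp_rot']);print('saddle in tool',R.inv().apply(c-sense()['eef_pos']))
# collar-like cross-check: black block edges
```

```text
cam [605.32316553  11.79570772 302.3623777 ]
yaws [0.1353 0.1384 0.1407]
width 109.119026
yaw 0.1381364 seat [521.3569     -4.4378967]
cheek top corners expected [[273.0, 269.0], [257.0, 269.0], [270.0, 220.0], [254.0, 220.0], [374.0, 267.0], [389.0, 267.0], [376.0, 218.0], [392.0, 218.0]]
blue box [254 210] [276 268]
blue box [369 208] [392 266]
pins [515.85664199  37.24822655 136.65633059] [525.06471575 -35.73666962 136.65633059] len 73.56346709606247 yaw 0.12550102094140497
clock 6.03 pos [521.    1.6 331.9] rot [ 3.133 -0.017  0.121] open 0.461 F [-0.7  0.1 -2.3] | move [ -2.1   5.1 104.9] turn -0.018
saddle in tool [ -3.86145214  -0.88754324 195.16221258]
```

Call:
{"name": "step_arm", "arguments": {
  "commands": [
    [[-0.4,4.7,30],-0.012,0.3],
    [[-0.4,0,30],0,0.3],
    [[0,0,5],0,0.3],
    [[0,0,0],0,0.3]
  ]
}}

```text
clock: 6.52
eef_pos: [522.2, -7.3, 266.4]
tcp_rot: [3.132, -0.018, 0.134]
contact_force: [0.8, 0.3, -2.0]
opening: 0.464
```

Run:
```python
from h import *
go((521.9,-3.6,227),.133);cv2.imwrite('pics/w7.png',grab_frame('wrist'))
```

```text
clock 6.53 pos [522.2  -7.3 266.4] rot [ 3.132 -0.018  0.134] open 0.464 F [ 0.8  0.3 -2. ] | move [-0.5 -4.1 39.3] turn 0.001
```

View pics/w7.png

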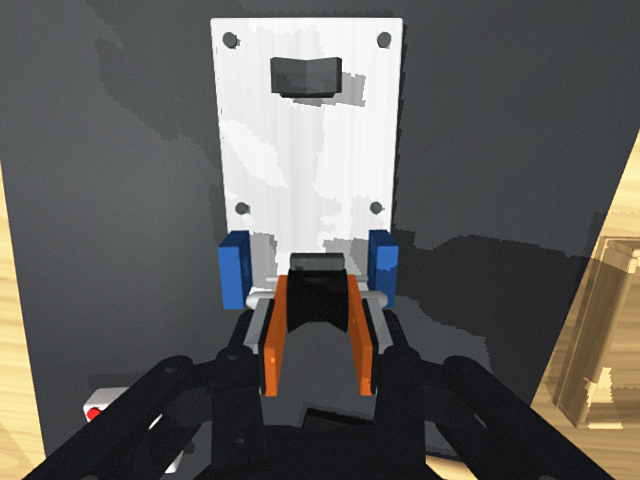

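The cheeks show at (234,270) and (383,268), and the saddle is visibly shifted toward the right cheek. I'll remeasure and correct.

```bash
cat > meas.py <<'E'
from h import *
import sys
def run(fn,rows,lw,rw,cols,tw,pl,pr):
    im=cv2.imread(fn);m=camera_model('wrist');g=cv2.cvtColor(im,cv2.COLOR_BGR2GRAY).astype(float)
    L=[];Rr=[];T=[]
    for r in range(*rows):
        d=np.diff(g[r]);L.append(on(m,lw[0]+np.argmax(d[lw[0]:lw[1]])+1,r,12)[:2]);Rr.append(on(m,rw[0]+np.argmin(d[rw[0]:rw[1]])+1,r,12)[:2])
    for c in range(*cols):
        d=np.diff(g[:,c]);T.append(on(m,c,tw[0]+np.argmax(d[tw[0]:tw[1]])+1,12)[:2])
    def fit(P):
        vx,vy,x,y=cv2.fitLine(np.array(P,np.float32),cv2.DIST_HUBER,0,.01,.01).ravel(); s=np.sign(vx) if abs(vx)>abs(vy) else np.sign(vy);return np.array([vx,vy])*s,np.array([x,y])
    (l,lp),(r,rp),(t,tp)=fit(L),fit(Rr),fit(T)
    ys=[np.arctan2(l[1],l[0]),np.arctan2(r[1],r[0]),np.arctan2(-t[0],t[1])];y=np.mean(ys)
    ex=np.array([np.cos(y),np.sin(y)]);ey=np.array([-ex[1],ex[0]])
    seat=ex*(tp@ex-145)+ey*(((lp+rp)/2)@ey)
    print('yaws',np.round(ys,3),'width',(lp-rp)@ey,'seat',seat.round(1))
    s=sense();z=s['eef_pos'][2]-195.2
    a,b=on(m,*pl,z),on(m,*pr,z);c=(a+b)/2
    print('saddle',c.round(1),'len',np.linalg.norm(a-b),'yaw',np.arctan2(-(a-b)[0],(a-b)[1]))
    e=c[:2]-seat;print('saddle in seat frame',[(e@ex).round(1),(e@ey).round(1)])
    # cheek inner edges at top z=47
    print('cheek inner top corners',proj(m,[[*(seat+ex*q[0]+ey*q[1]),47] for q in((-20,40),(-20,52),(-20,-40),(-20,-52))]).round(1).tolist())
    return s['eef_pos'][:2]-e,y
E
python3 - <<'E'
from meas import *
X,y=run('pics/w7.png',(40,195,5),(200,235),(385,412),(225,392,5),(8,30),(247,300),(386.5,299))
go((*X,227),y)
im=cv2.imread('pics/w7.png');M=cv2.inRange(cv2.cvtColor(im,cv2.COLOR_BGR2HSV),(100,120,40),(125,255,255))
for r in(285,295,303): q=np.where(M[r,200:420])[0]+200; print(r,q[q<300].min(),q[q<300].max(),q[q>300].min(),q[q>300].max())
E
```

```text
yaws [0.138 0.136 0.137] width 109.04656 seat [521.6  -3.6]
saddle [521.5  -8.4  71.4] len 73.6342395384141 yaw 0.1383786457336628
saddle in seat frame [np.float64(-0.8), np.float64(-4.8)]
cheek inner top corners [[243.3, 309.6], [223.7, 309.7], [374.2, 308.9], [393.7, 308.7]]
clock 6.58 pos [522.3  -7.2 266.6] rot [ 3.132 -0.018  0.134] open 0.459 F [-1.3 -0.4 -2.8] | move [ 0.  -5.2 39.6] turn -0.003
285 221 251 368 395
295 222 246 387 394
303 223 244 388 393
```

Call:
{"name": "step_arm", "arguments": {
  "commands": [
    [[0.5,-4.0,0],0,0.3],
    [[0,0,0],0,0.3],
    [[0,0,0],0,0.3]
  ]
}}

```text
clock: 6.95
eef_pos: [523.0, -3.1, 268.8]
tcp_rot: [3.131, -0.022, 0.134]
contact_force: [0.1, -0.1, -2.0]
opening: 0.461
```

Run:
```python
from meas import *
cv2.imwrite('pics/w8.png',grab_frame('wrist'))
X,y=run('pics/w8.png',(40,195,5),(195,235),(380,412),(225,385,5),(8,30),(247,300),(386.5,299))
go((*X,227),y)
```

```text
yaws [0.137 0.135 0.136] width 109.024475 seat [521.6  -3.5]
saddle [523.1  -4.3  73.6] len 73.62949489378123 yaw 0.13819408461936666
saddle in seat frame [np.float64(1.4), np.float64(-1.0)]
cheek inner top corners [[250.3, 311.0], [230.9, 311.1], [379.5, 310.3], [398.8, 310.2]]
clock 7.0 pos [523.1  -3.1 268.8] rot [ 3.131 -0.022  0.134] open 0.457 F [ 0.2 -0.3 -2.6] | move [-2.3 -1.4 41.8] turn -0.002
```

Call:
{"name": "step_arm", "arguments": {
  "commands": [
    [[-1.2,-0.8,10],0,0.3],
    [[-0.7,-0.4,10],0,0.3],
    [[-0.2,-0.2,8],0,0.3],
    [[0,0,4],0,0.3]
  ]
}}

```text
clock: 7.5
eef_pos: [521.2, -2.1, 234.4]
tcp_rot: [3.131, -0.021, 0.135]
contact_force: [0.6, 0.3, -2.5]
opening: 0.46
```

Run:
```python
from meas import *
cv2.imwrite('pics/w9.png',grab_frame('wrist'))
X,y=run('pics/w9.png',(40,195,5),(185,235),(385,425),(225,385,5),(3,30),(247,300),(386.5,299))
go((*X,227),y)
```

```text
yaws [0.139 0.139 0.216] width 108.56018 seat [515.4  -7.2]
saddle [520.9  -3.3  38.8] len 73.635483516545 yaw 0.13851972420169692
saddle in seat frame [np.float64(6.0), np.float64(2.9)]
cheek inner top corners [[248.4, 352.9], [225.8, 353.5], [399.4, 348.3], [422.0, 347.5]]
clock 7.55 pos [521.1  -2.1 234. ] rot [ 3.131 -0.021  0.135] open 0.458 F [-0.4  0.4 -4.5] | move [-6.1  3.   7. ] turn -0.03
```

View pics/w9.png

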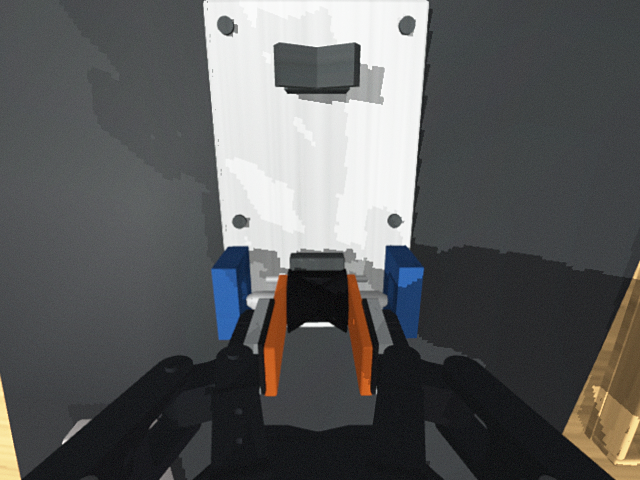

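The saddle is centred between the cheeks (pins at (250,300) and (386,299)). Against the earlier seat fix it's within 1 mm; the far-edge fit failed this time because that edge is cut off. I'll lower the last 7 mm.

Call:
{"name": "step_arm", "arguments": {
  "commands": [
    [[0.5,0,4],0,0.3],
    [[0,0,2],0,0.3],
    [[0,0,0],0,0.3]
  ]
}}

```text
clock: 7.92
eef_pos: [522.0, -2.1, 227.7]
tcp_rot: [3.131, -0.021, 0.135]
contact_force: [-0.1, -0.6, -2.5]
opening: 0.458
```

Run:
```python
from h import *
go((521.8,-2.3,227),.138)
```

```text
clock 7.92 pos [522.   -2.1 227.7] rot [ 3.131 -0.021  0.135] open 0.458 F [-0.1 -0.6 -2.5] | move [-0.2  0.2  0.7] turn -0.003
```

Call:
{"name": "step_arm", "arguments": {
  "commands": [
    [[0,0,1],0,0.3],
    [[0,0,0.5],0,0.3],
    [[0,0,0],0,0.3]
  ]
}}

```text
clock: 8.3
eef_pos: [522.3, -2.0, 227.4]
tcp_rot: [3.131, -0.022, 0.135]
contact_force: [-0.1, -0.9, -1.9]
opening: 0.461
```

Call:
{"name": "step_arm", "arguments": {
  "commands": [
    [[-0.3,0,2],0,0.3],
    [[0,0,1.5],0,0.3]
  ]
}}

```text
clock: 8.55
eef_pos: [522.6, -2.0, 227.0]
tcp_rot: [3.131, -0.024, 0.135]
contact_force: [-9.6, 0.4, 25.6]
opening: 0.463
```

The foot is touching the plate. Let go and look.

Call:
{"name": "step_arm", "arguments": {
  "commands": [
    [[0,0,-0.5],0,0.5],
    [[0,0,0],0,0.65],
    [[0,0,0],0,0.85],
    [[0,0,0],0,1],
    [[0,0,0],0,1],
    [[0,0,0],0,1]
  ]
}}

```text
clock: 9.3
eef_pos: [523.1, -2.0, 227.6]
tcp_rot: [3.131, -0.025, 0.135]
contact_force: [-0.1, 0.1, -0.9]
opening: 1.0
```

Run:
```python
from h import *
go((521.8,-2.3,400),.138)
cv2.imwrite('pics/w10.png',grab_frame('wrist'))
m=camera_model('wrist');hsv=cv2.cvtColor(cv2.imread('pics/w10.png'),cv2.COLOR_BGR2HSV)
M=cv2.inRange(hsv,(3,150,110),(17,255,255))
for c in cv2.findContours(M,cv2.RETR_EXTERNAL,cv2.CHAIN_APPROX_NONE)[0]:
    if cv2.contourArea(c)<200: continue
    c=c[:,0]; lo=c[c[:,1]>=c[:,1].max()-2]; print(c.min(0),c.max(0),lo.mean(0), on(m,*lo.mean(0),90))
```

```text
clock 9.3 pos [523.1  -2.  227.6] rot [ 3.131 -0.025  0.135] open 1.0 F [-0.1  0.1 -0.9] | move [   3.     2.  -172.4] turn -0.003
[234 275] [269 394] [243.57142857 393.57142857] [509.80162414  23.45360401  90.        ]
[364 274] [402 393] [392.5 392.5] [517.46429738 -32.79066122  90.        ]
```

View pics/w10.png

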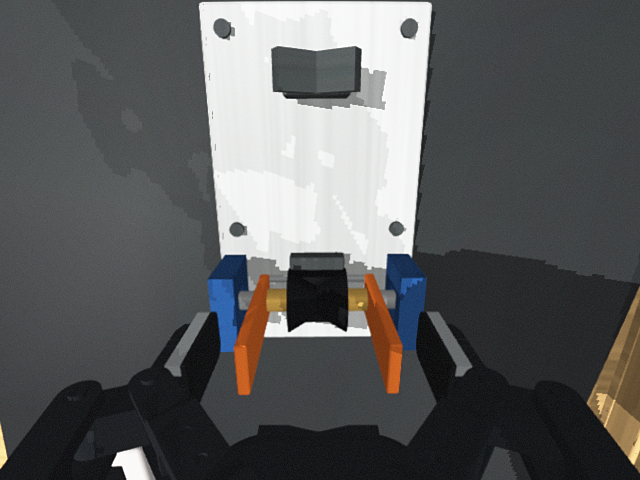

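The pins show seated in both recesses: the left at (245,300), the right at (391,300), with the ears fully spread (243 to 392 px). I'll lift straight up and then go to the rack.

Call:
{"name": "step_arm", "arguments": {
  "commands": [
    [[-0.5,0,-20],0,1],
    [[-0.5,0,-40],0,1],
    [[-1,0,-50],0,1],
    [[-1,0,-50],0,1],
    [[0,0,0],0,1]
  ]
}}

```text
clock: 9.98
eef_pos: [515.8, -1.2, 391.9]
tcp_rot: [3.131, -0.024, 0.134]
contact_force: [-0.5, -0.8, -0.5]
opening: 0.995
```

Run:
```python
from h import *
go((491,305,400),-.273)
im=grab_frame('wrist');cv2.imwrite('pics/w11.png',im)
m=camera_model('wrist');hsv=cv2.cvtColor(im,cv2.COLOR_BGR2HSV)
M=cv2.inRange(hsv,(3,150,110),(17,255,255))
for c in cv2.findContours(M,cv2.RETR_EXTERNAL,cv2.CHAIN_APPROX_NONE)[0]:
    if cv2.contourArea(c)<100: continue
    c=c[:,0]; lo=c[c[:,1]>=c[:,1].max()-2]; print('ear',c.min(0),c.max(0),lo.mean(0), on(m,*lo.mean(0),90))
y=.137;ex=np.array([np.cos(y),np.sin(y)]);ey=np.array([-ex[1],ex[0]]);st=np.array([521.6,-3.5])
print(proj(m,[[*(st+ex*q[0]+ey*q[1]),90] for q in((-11,28.5),(-11,-28.5))]))
```

```text
clock 9.97 pos [515.8  -1.2 391.9] rot [ 3.131 -0.024  0.134] open 0.995 F [-0.5 -0.8 -0.5] | move [  16.7 -306.7  -11. ] turn 0.407
ear [344 202] [356 243] [352.5  242.25] [516.75941314 -32.17481304  90.        ]
ear [280 202] [290 243] [283.11111111 242.33333333] [509.24162592  23.80941487  90.        ]
ear [  0 163] [ 30 245] [ 11.9 243.8] [478.47922279 245.43996124  90.        ]
ear [  8 117] [ 36 138] [ 32.28571429 137.14285714] [566.83552195 219.08417129  90.        ]
[[283.50563425 245.2338688 ]
 [353.34273763 244.91179545]]
```

Call:
{"name": "step_arm", "arguments": {
  "commands": [
    [[1,-30,0],0.14,1],
    [[-6,-48,0],0.14,1],
    [[-12,-46,0],0.13,1],
    [[-17,-44,0],0,1],
    [[-17,-44,0],0,1],
    [[-17,-44,0],0,1],
    [[-15,-30,0],0,1],
    [[0,0,0],0,1]
  ]
}}

```text
clock: 11.02
eef_pos: [480.6, 305.7, 372.9]
tcp_rot: [3.129, -0.01, -0.291]
contact_force: [1.4, -0.7, -0.5]
opening: 0.998
```

```bash
cat > tube.py <<'E'
from h import *
def tube(im,m,zt=52.8,amin=800):
    hsv=cv2.cvtColor(im,cv2.COLOR_BGR2HSV);M=cv2.inRange(hsv,(70,80,40),(95,255,255))
    for c in cv2.findContours(M,cv2.RETR_EXTERNAL,cv2.CHAIN_APPROX_NONE)[0]:
        if cv2.contourArea(c)<amin: continue
        b=cv2.boxPoints(cv2.minAreaRect(c));W=np.array([on(m,*p,zt)[:2] for p in b])
        e=[W[1]-W[0],W[2]-W[1]];L=[np.linalg.norm(q) for q in e];d=e[int(np.argmax(L))]
        a=np.arctan2(d[1],d[0]);a=(a+np.pi/2)%np.pi-np.pi/2
        print('tube box',c[:,0].min(0),c[:,0].max(0),'ctr',W.mean(0).round(1),'LW',np.round(L,1),'yaw',round(a,3))
        print(' corners px',b.round(0).tolist())
E
python3 - <<'E'
from tube import *
go((491,305,400),-.273)
im=grab_frame('wrist');cv2.imwrite('pics/w12.png',im);tube(im,camera_model('wrist'))
E
```

```text
clock 11.03 pos [480.6 305.7 372.9] rot [ 3.129 -0.01  -0.291] open 0.998 F [ 1.4 -0.7 -0.5] | move [ 10.4  -1.9 -27. ] turn -0.018
tube box [247 324] [280 425] ctr [344.3 398.3] LW [ 14.1 126.2] yaw -0.168
 corners px [[246.0, 326.0], [260.0, 323.0], [281.0, 425.0], [267.0, 428.0]]
tube box [293  90] [322 325] ctr [488.8 307. ] LW [ 21.5 206.3] yaw -0.277
 corners px [[293.0, 90.0], [321.0, 90.0], [323.0, 325.0], [295.0, 325.0]]
```

Both ears are where they should be, about 1.5 mm along x and within tolerance. The tube is at (489,307), yaw -0.277. Going down part way to recheck.

Call:
{"name": "step_arm", "arguments": {
  "commands": [
    [[8,-3,30],-0.014,1],
    [[0,0,40],0,1],
    [[0,0,20],0,1],
    [[0,0,0],0,1]
  ]
}}

```text
clock: 11.58
eef_pos: [489.7, 299.2, 277.5]
tcp_rot: [3.124, -0.007, -0.28]
contact_force: [0.6, -0.5, -0.2]
opening: 0.999
```

Run:
```python
from tube import *
go((489.5,306.5,205),-.277)
im=grab_frame('wrist');cv2.imwrite('pics/w13.png',im);tube(im,camera_model('wrist'))
```

```text
clock 11.57 pos [489.7 299.2 277.5] rot [ 3.124 -0.007 -0.28 ] open 0.999 F [ 0.6 -0.5 -0.2] | move [-2.7 -8.3 72.3] turn -0.003
tube box [219 391] [248 446] ctr [395.6 385.5] LW [14.3 47.8] yaw -0.158
 corners px [[217.0, 394.0], [236.0, 390.0], [249.0, 441.0], [230.0, 446.0]]
tube box [275  93] [317 416] ctr [486.1 308. ] LW [ 21.3 212.6] yaw -0.253
 corners px [[275.0, 93.0], [316.0, 92.0], [324.0, 415.0], [283.0, 417.0]]
```

Call:
{"name": "step_arm", "arguments": {
  "commands": [
    [[-3,-8,15],0,1],
    [[0,0,25],0,1],
    [[0,0,20],0,1],
    [[0,0,0],0,1]
  ]
}}

```text
clock: 12.12
eef_pos: [490.8, 308.1, 218.1]
tcp_rot: [3.129, -0.011, -0.281]
contact_force: [-0.1, 0.8, -0.2]
opening: 1.001
```

Run:
```python
from tube import *
go((489.5,306.5,205),-.277)
im=grab_frame('wrist');cv2.imwrite('pics/w14.png',im);tube(im,camera_model('wrist'))
```

```text
clock 12.12 pos [490.8 308.1 218.1] rot [ 3.129 -0.011 -0.281] open 1.001 F [-0.1  0.8 -0.2] | move [-0.9  1.7 13.2] turn -0.004
tube box [286  75] [346 431] ctr [510.4 301.7] LW [ 21.4 163.6] yaw -0.254
 corners px [[286.0, 75.0], [346.0, 75.0], [346.0, 431.0], [286.0, 431.0]]
```

Call:
{"name": "step_arm", "arguments": {
  "commands": [
    [[0,1,8],0,1],
    [[0,0,3],0,1],
    [[0,0,0],0,0.6],
    [[0,0,0],0,0.1],
    [[0,0,0],0,0.1],
    [[0,0,0],0,0.1],
    [[0,0,0],0,0.1],
    [[0,0,0],0,0.1]
  ],
  "force": 35
}}

```text
clock: 13.18
eef_pos: [491.7, 307.5, 210.1]
tcp_rot: [3.132, -0.015, -0.281]
contact_force: [0.1, -0.0, 0.5]
opening: 0.246
```

Run:
```python
from tube import *
go((489.5,306.5,205),-.277)
im=grab_frame('wrist');cv2.imwrite('pics/w15.png',im);tube(im,camera_model('wrist'))
```

```text
clock 13.18 pos [491.7 307.5 210.1] rot [ 3.132 -0.015 -0.281] open 0.246 F [ 0.1 -0.   0.5] | move [-2.   1.5  5.1] turn -0.004
tube box [285  77] [349 431] ctr [515.3 299.7] LW [ 21.4 152.2] yaw -0.252
 corners px [[285.0, 77.0], [349.0, 77.0], [349.0, 431.0], [285.0, 431.0]]
```

The tube is gripped (opening 0.246, about 21 mm). Lift and carry it.

Call:
{"name": "step_arm", "arguments": {
  "commands": [
    [[0,0,-20],0,0.1],
    [[0,0,-40],0,0.1],
    [[0,0,-40],0,0.1],
    [[12,19,-5],0,0.1],
    [[24,38,0],0,0.1],
    [[24,38,0],0,0.1],
    [[24,38,0],0,0.1],
    [[24,38,0],0,0.1],
    [[24,38,0],0,0.1],
    [[20,32,0],0,0.1],
    [[10,16,0],-0.1,0.1],
    [[0,0,0],-0.12,0.1],
    [[0,0,0],-0.12,0.1],
    [[0,0,0],-0.08,0.1],
    [[0,0,0],0,0.1]
  ]
}}

```text
clock: 15.1
eef_pos: [577.7, 8.6, 321.7]
tcp_rot: [3.129, -0.012, 0.151]
contact_force: [-0.4, -0.4, -1.2]
opening: 0.241
```

Run:
```python
from tube import *
go((577,4,210),.137)
im=grab_frame('wrist');cv2.imwrite('pics/w16.png',im);m=camera_model('wrist');tube(im,m,sense()['eef_pos'][2]-157.3)
```

```text
clock 15.1 pos [577.7   8.6 321.7] rot [ 3.129 -0.012  0.151] open 0.241 F [-0.4 -0.4 -1.2] | move [ -2.7   3.1 111.7] turn 0.014
tube box [284  76] [350 431] ctr [602.1  11. ] LW [ 22.  152.7] yaw 0.181
 corners px [[284.0, 76.0], [350.0, 76.0], [350.0, 431.0], [284.0, 431.0]]
```

```bash
cat > pl.py <<'E'
from h import *
def pl(z=52.8,al=3.,lat=0.):
    y=.137;ex=np.array([np.cos(y),np.sin(y)]);ey=np.array([-ex[1],ex[0]])
    c=np.array([521.6,-3.5])+ex*(55+al)+ey*lat
    s=sense();R=Ro.from_euler('xyz',s['tcp_rot']);o=R.apply([0,0,157.3])
    g=s['eef_pos']+o; e=g[:2]-c; print('grasp pt',g.round(1),'err along/lat',(e@ex).round(1),(e@ey).round(1))
    go(np.array([*c,z])-o,y)
E
python3 - <<'E'
from pl import *
R=Ro.from_euler('xyz',[3.132,-.015,-.281]);print(R.apply([0,0,157.3])+[491.7,307.5,210.1])
pl()
E
```

```text
[493.54832449 305.39600615  52.82493234]
grasp pt [579.8   7.  164.4] err along/lat 1.1 2.5
clock 15.15 pos [577.7   8.7 321.7] rot [ 3.129 -0.012  0.15 ] open 0.243 F [ 0.2 -1.2 -1.1] | move [ -2.4   1.  111.6] turn 0.013
```

Call:
{"name": "step_arm", "arguments": {
  "commands": [
    [[-2,1,20],0.013,0.1],
    [[0,0,35],0,0.1],
    [[0,0,20],0,0.1],
    [[0,0,0],0,0.1]
  ]
}}

```text
clock: 15.65
eef_pos: [577.4, 7.0, 245.5]
tcp_rot: [3.129, -0.014, 0.129]
contact_force: [0.5, 0.6, -1.2]
opening: 0.245
```

Run:
```python
from pl import *
pl()
```

```text
grasp pt [579.8   5.4  88.2] err along/lat 0.9 0.8
clock 15.65 pos [577.4   7.  245.5] rot [ 3.129 -0.014  0.129] open 0.245 F [ 0.5  0.6 -1.2] | move [-1.4  0.4 35.4] turn -0.008
```

Call:
{"name": "step_arm", "arguments": {
  "commands": [
    [[-1,0.5,12],-0.008,0.1],
    [[0,0,10],0,0.1],
    [[0,0,6],0,0.1],
    [[0,0,2],0,0.1]
  ]
}}

```text
clock: 16.15
eef_pos: [577.8, 6.1, 215.6]
tcp_rot: [3.129, -0.017, 0.137]
contact_force: [0.1, -0.7, -0.6]
opening: 0.239
```

Run:
```python
from pl import *
pl()
im=grab_frame('side');m=camera_model('side')
u,v=proj(m,[[576,4,50]])[0].astype(int);print(u,v)
cv2.imwrite('pics/s1.png',cv2.resize(im[v-80:v+70,u-100:u+100],None,fx=4,fy=4,interpolation=cv2.INTER_CUBIC))
```

```text
grasp pt [580.7   4.5  58.3] err along/lat 1.7 -0.2
clock 16.15 pos [577.8   6.1 215.6] rot [ 3.129 -0.017  0.137] open 0.239 F [ 0.1 -0.7 -0.6] | move [-1.8 -0.2  5.5] turn -0.0
310 234
```

Aligned, with 5.5 mm still to go. I'll lower gently until it touches.

Call:
{"name": "step_arm", "arguments": {
  "commands": [
    [[-1,0,3],0,0.1],
    [[0,0,1.5],0,0.1],
    [[0,0,0.5],0,0.1]
  ]
}}

```text
clock: 16.58
eef_pos: [577.1, 5.9, 210.7]
tcp_rot: [3.129, -0.018, 0.136]
contact_force: [-0.1, -0.3, -0.6]
opening: 0.246
```

Run:
```python
from pl import *
pl()
```

```text
grasp pt [580.2   4.3  53.5] err along/lat 1.1 -0.3
clock 16.57 pos [577.1   5.9 210.7] rot [ 3.129 -0.018  0.136] open 0.246 F [-0.1 -0.3 -0.6] | move [-1.1 -0.3  0.7] turn -0.001
```

Call:
{"name": "step_arm", "arguments": {
  "commands": [
    [[0,0,1.5],0,0.1],
    [[0,0,1],0,0.1]
  ]
}}

```text
clock: 16.82
eef_pos: [577.3, 5.9, 209.9]
tcp_rot: [3.129, -0.018, 0.136]
contact_force: [-5.6, 1.1, 16.4]
opening: 0.24
```

Contact is made (16 N). Release; the fingers open to both sides, then lift clear.

Call:
{"name": "step_arm", "arguments": {
  "commands": [
    [[0,0,-0.5],0,0.3],
    [[0,0,0],0,0.4],
    [[0,0,0],0,0.6],
    [[0,0,0],0,0.8],
    [[0,0,0],0,0.8],
    [[0,0,0],0,0.8]
  ]
}}

```text
clock: 17.58
eef_pos: [577.6, 5.9, 210.7]
tcp_rot: [3.129, -0.019, 0.136]
contact_force: [-0.3, -0.8, -0.7]
opening: 0.8
```

Call:
{"name": "step_arm", "arguments": {
  "commands": [
    [[0,0,-8],0,0.8],
    [[0,0,-20],0,0.8],
    [[0,0,-40],0,0.8],
    [[0,0,-50],0,0.8],
    [[0,0,-50],0,0.8],
    [[0,0,0],0,0.8]
  ]
}}

```text
clock: 18.32
eef_pos: [573.9, 7.7, 386.1]
tcp_rot: [3.129, -0.019, 0.136]
contact_force: [0.2, 0.3, -0.4]
opening: 0.796
```

Run:
```python
from tube import *
go((577,6,380),.137)
im=grab_frame('wrist');cv2.imwrite('pics/w17.png',im);m=camera_model('wrist');tube(im,m)
y=.137;ex=np.array([np.cos(y),np.sin(y)]);c=np.array([521.6,-3.5])+55*ex;print('want',c)
hsv=cv2.cvtColor(im,cv2.COLOR_BGR2HSV);M=cv2.inRange(hsv,(3,150,110),(17,255,255))
for k in cv2.findContours(M,cv2.RETR_EXTERNAL,cv2.CHAIN_APPROX_NONE)[0]:
    if cv2.contourArea(k)<100: continue
    k=k[:,0]; lo=k[k[:,1]>=k[:,1].max()-2]; print('ear',k.min(0),k.max(0), on(m,*lo.mean(0),90).round(1))
s=grab_frame('side');u,v=310,234
cv2.imwrite('pics/fin.png',np.hstack([cv2.resize(im[60:420,200:440],(400,600)),cv2.resize(s[v-75:v+75,u-50:u+50],(400,600),interpolation=cv2.INTER_CUBIC)]))
```

```text
clock 18.32 pos [573.9   7.7 386.1] rot [ 3.129 -0.019  0.136] open 0.796 F [ 0.2  0.3 -0.4] | move [2.7 2.  6.2] turn -0.001
tube box [304 104] [331 328] ctr [573.5   4.3] LW [ 21.8 206.7] yaw 0.149
 corners px [[304.0, 104.0], [331.0, 104.0], [331.0, 328.0], [304.0, 328.0]]
want [576.08465929   4.01145137]
ear [282 259] [292 309] [509.6  23.7  90. ]
ear [343 258] [355 308] [517.8 -32.1  90. ]
ear [  0 218] [ 64 304] [487.1 228.4  90. ]
ear [ 13 175] [ 70 206] [575.3 202.4  90. ]
ear [  0 171] [  8 196] [577.8 250.   90. ]
ear [18  2] [53 12] [707.  210.7  90. ]
```

View pics/fin.png

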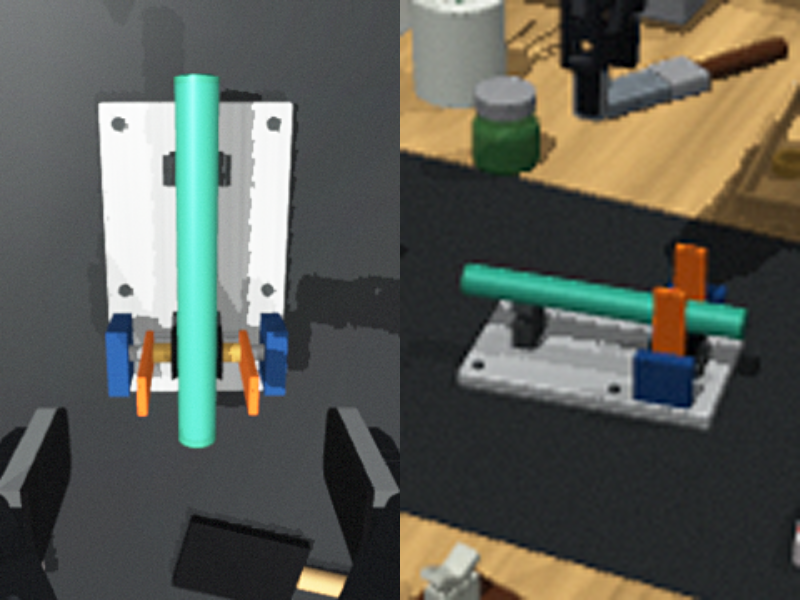

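The final view shows the tube in both grooves and centred, the pins in both cheeks, and the gripper clear of everything. Handing in.

```bash
python3 -c "
from rig import sign_off
print(sign_off())"
```

```text
the job is handed in; nothing more can be done
None
```

The tube rest is ready, and I handed it in at about 18.4 s on the robot's clock. The saddle stands between the cheeks with both pins sprung into their recesses, and the green tube from the rack lies in both grooves.

**Last checks**
- **Tube:** its middle measured about 3 mm along and under 1 mm across from where it belongs. Its yaw was 0.149 rad against 0.137 for the stand.
- **Saddle:** both ears were fully spread, and the pins showed in both cheeks. It sits about 1.5 to 3 mm along x (limit 5 mm) and about 0 mm across.
- **Gripper and other things:** the gripper was open and clear, reading no force. I saw nothing on the bench shifted, but I did not measure the bystanders.

**Problems and disagreements**
- **First squeeze:** the arm crept up and about 7 mm off centre, so I opened and regrasped before lifting.
- **Seat measurement:** one fit failed because the plate edge was out of frame, so I used the earlier fixes, which agreed within 1 mm.
- **Tube length:** the final wrist view gave 207 mm instead of 200 mm, so the along-tube figure is only good to a few mm (limit 25 mm).

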